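# Stack plywood blanks in the drilling jig and lock the toggle clamp

## Robot

A 6-joint arm with a two-finger parallel gripper is mounted at the origin on the work surface. World frame = base frame: x ahead of the robot, y to its left, z up, the work surface at z = 0. Lengths are in m, angles in rad, forces in N, time in s.
With the tool pointing down it reaches from about 0.35 to 0.775 m from the base axis. Payload 5.5 kg.
Tool frame: the origin (TCP) lies midway between the tips of the shut fingers; the grasp point (between the pads) lies grasp_offset behind it (grasp_offset is the distance from the TCP to the grasp point, in m); z points along the fingers, y is the line along which they close (so a half turn about z gives the same grasp; the last joint's range is limited). The gripper opens to 85 mm and grips with 20 to 120 N. Pads are 22 mm wide; open, the fingers measure 114 mm over their backs; the gripper's body (76 mm by 85 mm) begins 54 mm behind the grasp point. The pads swing forward as they close: fully open they stand 13 mm farther back than shut.
Start: joints at [1.122, 0.313, 0.046, 1.304, 0, 1.431], TCP at [0.175, 0.548, 0.21] pointing down, gripper open.
Joint ranges: [-2.76, 2.76], [-0.86, 1.69], [-1.03, 1.26], [-2.2, 2.34], [-1.47, 1.5], [-3.14, 3.14]. Speed limits (rad/s): [2.57, 2.57, 3.14, 3.14, 3.14, 3.14].

## Interface

Orientations are given as a unit quaternion [w, x, y, z].
In Python, from workcell import * gives the robot as it stands.
- The arm moves only by the tool step_arm, never from a script. Its argument "deltas" is a list of rows, each a list of 7 numbers: the shift along the world's x, y, z in mm, then the turn, a rotation vector about the world's x, y, z in degrees, then the gripper's target within -1 to 1 (fully open at 1, half-way at 0, shut at -1). A call has 1 to 5 rows; each row shifts and turns the commanded pose from where the row before left it; what a row does not reach is not made up. A row lasts 1/10 s, in which the tool goes at most 50 mm and 8.59 degrees, less where a joint would pass 70% of its speed; a pose out of reach is approached as far as the arm can. A call is refused whole if a number of a shift passes 50 or a number of a turn 8.59, either way. A call with a gripper value outside its range is refused whole. The fingers move at their own pace and stop on an object; "newtons" is the grip in N (left out, the last holds). Time passes only in rows, so rows that do not move let the fingers close. It gives the time, the measured TCP pose, the force, the opening and the grip force at its end, in the units of the state.
- get_state(): the state, without advancing time (a new reading comes with each control period).
- read_camera(name): name is "scene" or "side" or "wrist"; returns a dict with "image" (480x640x3 uint8, red, green, blue), "z_map" (480x640 float32, m along the optical axis (not along the pixel's ray), 0 where there is no reading), "K" (3x3 intrinsics, pixels), "world_from_camera" (4x4, takes a point from camera to world coordinates). Camera axes: x right, y down, z forward; pixel columns grow to the right and rows downward; lengths in m; the calibration is good to about 2 mm. The wrist camera is an equidistant fisheye: a pixel r from the principal point sees the ray r / f radians off the axis. A picture is of the moment at which its call begins.
- hand_in(): hands the job in; it is judged then, once.
The state is a dict: "clock": time; "joint_pos": joint angles; "qvel": joint speeds; "tau": joint torques, N m; "tcp_pos": TCP position; "orientation": TCP orientation; "wrist_force": force on the tool from outside, world axes, zero at the start; "ft_torque": the same for the moment, N m; "finger_gap": finger opening in m; "grip_force": force on a finger pad.
Only numpy, scipy, OpenCV 4.12 (cv2) and the standard library are available. Lean on these libraries where they do the work, as an engineer would, in place of code of your own. Each camera call takes 0.05 s, during which the arm holds its last target. There are 200 camera calls.

## Task

Take the two plywood blanks from the sloping rack and stack them squarely on the blank that already lies in the drilling jig, all three the same way round, edges flush, so that they can be drilled as one. Then throw the handle of the jig's toggle clamp over its dead centre until it snaps shut on the pile, and leave everything standing. Do not push the coping saw, the rasp or the pine block about.

Things in the scene. Friction and masses are not known exactly. Their poses are not given: they have to be found in the camera images.
- blank_a: Plywood blank, a plain flat board 150 mm long (its own x), 55 mm wide (y) and 18 mm thick (z), 0.1 kg. Origin at the centre of its underside, z towards its upper face. At the start it lies on the rack's slope on the rack's +y side, x up the slope, its lower end against the lip. Both blanks are alike and may be stacked in either order.
- blank_b: The second blank on the rack, like blank_a in every way (150 x 55 x 18 mm, same axes and origin); it lies beside it, on the rack's -y side, with at least 45 mm of free slope between the two.
- blank_base: The third blank, alike (150 x 55 x 18 mm, same axes and origin). It lies flat and loose on the jig's board, its x along the jig's y; its upper face is 36 mm above the table. The pile is built on it: the next undersides come to 36 and 54 mm, the top of the pile to 72 mm.
- rack: Sloping stock rack, fixed: a flat grey board 205 mm long, 270 mm wide (y) on steel legs, rising at 30 degrees towards the rack's +x (away from the robot), with a lip 10 mm high along its lower edge and no sides. Origin on the table under its middle, z up. The surface is 32 mm above the table at x = -85 mm (inside the lip), 128 mm at x = +82 mm.
- jig: Drilling jig, fixed: a dark board 130 x 310 x 18 mm. Origin on the table under the pile's middle, z up, y along the board towards the clamp. Two stop strips, 10 mm high above the board, lie along the +x side and the -y end of the bottom blank, lower than its upper face. The clamp's wooden riser and steel cheeks stand from y = 110 to 195 mm, up to 84 mm above the table.
- clamp_foot (a point): Underside of the rubber foot (20 mm across) on the clamp's flat steel bar. The bar is 115 mm long, pivots at jig y = 125, z = 90 mm, and stands within 11 degrees of upright while open, the foot reaching towards the pile. The linkage swings it down as the handle is thrown; it presses 25 mm from the pile's middle, on the clamp side. Only the handle needs pushing.
- clamp_handle (a joint): Handle angle about the jig's x axis. 0 is open: the handle leans 53 degrees from upright, away from the pile (jig +y). It grows as the handle swings up towards the pile. To 0.88 it turns easily and stays where it is left; then, the foot on the full pile, it stiffens to some 4 to 6 N at its end, snaps past dead centre (1.02) and stays locked at its stop, 1.07, leaning 9 degrees towards the pile.
- handle_pivot (a point): Point on the jig, on the axis about which the clamp's handle turns (the jig's x), 160 mm from the pile's middle and 78 mm above the table.
- handle_end (a point): Middle of the outer end of the clamp's handle, a straight lever 140 mm long from its pivot to this end. Its outer 90 mm are a flat black grip, 18 mm thick (along the jig's x) and 24 mm wide, that can be pinched or pushed. At the start it is about 162 mm above the table.
- pine_block: Bystander: a loose pine block 75 x 190 x 45 mm (x, y, z) on the table beyond the work, thicker than the blanks. Origin at the centre of its underside.
- coping_saw: Bystander: a coping saw lying on the table, about 285 mm long along its y and 125 mm wide, up to 29 mm high (its handle). Origin on the table, at the tool's middle on the blade's line.
- rasp: Bystander: a wood rasp with a round handle lying on the table beyond the jig's clamp end, about 240 mm long along its y, up to 26 mm high. Origin on the table at its middle.
There are look-alikes about, which are no part of the job. What is shaped like the blank_base but pink or yellow is not meant.

How it is judged:
On the way:
1. both blanks lie released and flush on the bottom blank while the clamp is still open (horizontal distance between each of blank_a, blank_b and blank_base below 0.006 m and angle between the x axis of each of blank_a, blank_b and the x axis of blank_base, either way round below 0.07 rad and angle between each of blank_a, blank_b, blank_base's own z axis and vertical below 0.05 rad and z of each of blank_a, blank_b in the frame of blank_base above 0.014 m and distance of blank_base from where it was at the start of the episode below 0.012 m and linear speed of each of blank_a, blank_b, blank_base below 0.02 m/s and contact force between the fingers and blank_a below 0.2 N and contact force between the fingers and blank_b below 0.2 N and contact force between the fingers and blank_base below 0.2 N and value of joint clamp_handle below 0.6 rad), for 0.2 s.
At the end, for the whole second after the job is handed in: All three blanks lie flat and at rest in one pile in the jig, the upper two centred within 6 mm and turned within 4 degrees of the bottom one, which has moved less than 12 mm, and the clamp handle is past dead centre against its stop (above 1.04 rad) (horizontal distance between each of blank_a, blank_b and blank_base below 0.006 m and angle between the x axis of each of blank_a, blank_b and the x axis of blank_base, either way round below 0.07 rad and angle between each of blank_a, blank_b, blank_base's own z axis and vertical below 0.05 rad and z of each of blank_a, blank_b in the frame of blank_base above 0.014 m and distance of blank_base from where it was at the start of the episode below 0.012 m and linear speed of each of blank_a, blank_b, blank_base below 0.02 m/s and value of joint clamp_handle above 1.04 rad and velocity of joint clamp_handle below 0.1 rad/s); the robot touches nothing.
It fails at once if the pine block is pushed more than 25 mm (distance of pine_block from where it was at the start of the episode above 0.025 m).
It fails at once if the coping saw is pushed more than 25 mm (distance of coping_saw from where it was at the start of the episode above 0.025 m).
It fails at once if the rasp is pushed more than 25 mm (distance of rasp from where it was at the start of the episode above 0.025 m).
It also fails if it takes over 67 s, if anything falls off the work surface, if the arm or the gripper's body presses on something with over 40 N, if the wrist force passes 120 N, or if a joint passes its speed limit or range.

## Working session

There is one attempt and no reset: what is moved stays moved. The work goes in short steps, Python scripts to look and compute and a tool call to move; the robot and the scene stay as the last step left them, time stands still between calls to the robot, and variables do not carry over. Pictures are saved under pics/ and viewed, at most 10 in all, crops included, and the job is handed in when it is done.

Besides the shell and the picture viewer there is one more tool, called after "Call:" by a JSON object that holds its "op" and its "data". step_arm: Moves the arm, as the interface text tells. Its arguments: {"type":"object","properties":{"deltas":{"type":"array","items":{"type":"array","items":{"type":"number"}}},"newtons":{"type":"number"}},"required":["deltas"]}

```bash
mkdir -p pics; ls; python3 - <<'E'
from workcell import *
import cv2,numpy as np,pickle
s=get_state();print({k:np.round(v,3) for k,v in s.items()})
d={n:read_camera(n) for n in("scene","side")}
pickle.dump(d,open('d0.pkl','wb'))
for n in d:
    cv2.imwrite(f'pics/{n}0.png',d[n]["image"][...,::-1]); print(n,d[n]["K"].round(1),d[n]["world_from_camera"].round(3))
E
```

```text
pics
{'clock': np.float64(0.0), 'joint_pos': array([ 1.122,  0.314,  0.045,  1.304, -0.   ,  1.431]), 'qvel': array([ 0.001, -0.   ,  0.001, -0.001,  0.002,  0.002]), 'tau': array([-2.0000e-03, -4.8063e+01,  2.9853e+01,  1.9000e-02, -0.0000e+00,
       -0.0000e+00]), 'tcp_pos': array([0.175, 0.547, 0.209]), 'orientation': array([-0.   ,  0.154,  0.988, -0.001]), 'wrist_force': array([-1.239,  0.086,  0.058]), 'ft_torque': array([-0.063,  0.006,  0.011]), 'grip_force': np.float64(0.0), 'finger_gap': np.float64(0.085)}
scene [[448.2   0.  317.7]
 [  0.  448.2 237.6]
 [  0.    0.    1. ]] [[ 0.577  0.672 -0.464  0.982]
 [ 0.816 -0.485  0.313 -0.328]
 [-0.015 -0.559 -0.829  1.017]
 [ 0.     0.     0.     1.   ]]
side [[536.8   0.  328.8]
 [  0.  536.8 249.8]
 [  0.    0.    1. ]] [[ 0.742 -0.481  0.468 -0.131]
 [-0.671 -0.514  0.535 -0.728]
 [-0.017 -0.711 -0.703  1.08 ]
 [ 0.     0.     0.     1.   ]]
```

View pics/scene0.png

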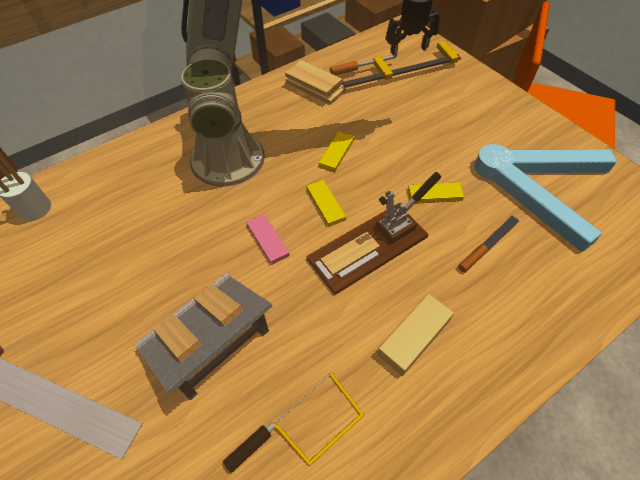

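View pics/side0.png

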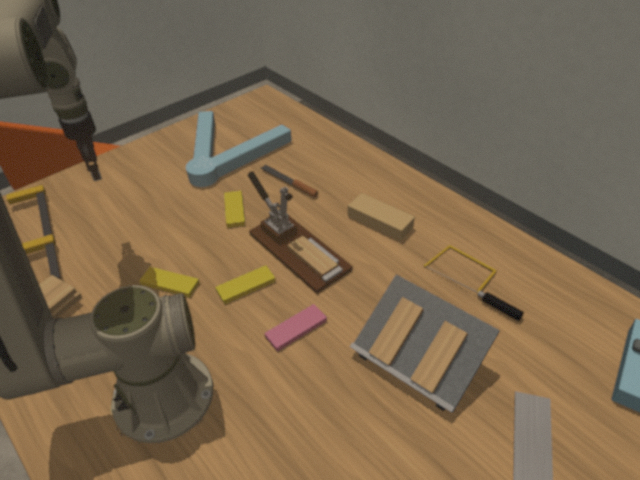

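Scene picture: the candidates are the wood boards on the grey rack at (177,337) and (219,303), the base in the jig at (350,253), a look-alike wooden pile at (315,80), pink at (268,238), and yellow at (325,201), (337,151) and (436,191). I choose the two on the rack, plus the base in the dark jig. The side view shows the rack blanks at (397,331) and (440,357), and the base at (317,257).

```bash
cat > h.py <<'E'
import numpy as np,cv2
def cloud(c):
    z=c["z_map"].astype(float);K=c["K"];T=c["world_from_camera"]
    v,u=np.mgrid[:480,:640]
    p=np.stack([(u-K[0,2])/K[0,0]*z,(v-K[1,2])/K[1,1]*z,z],-1)
    return p@T[:3,:3].T+T[:3,3]
def comps(m,a=80):
    n,l,s,c=cv2.connectedComponentsWithStats(m.astype(np.uint8))
    return [(l==i) for i in range(1,n) if s[i,4]>a]
def pix(c,P):
    T=np.linalg.inv(c["world_from_camera"]);q=T[:3,:3]@np.array(P)+T[:3,3];q=c["K"]@q;return q[:2]/q[2]
E
python3 - <<'E'
from h import *
import pickle
d=pickle.load(open('d0.pkl','rb'))
boxes={"scene":((130,260,150,130),(300,190,150,110)),"side":((345,270,155,140),(240,160,120,135))}
for n in d:
    c=d[n];P=cloud(c);im=c["image"];hsv=cv2.cvtColor(im,cv2.COLOR_RGB2HSV)
    for k,(x,y,w,h) in enumerate(boxes[n]):
        m=np.zeros((480,640),bool);m[y:y+h,x:x+w]=1
        H,S,V=[hsv[...,i] for i in range(3)]
        wood=m&(H>8)&(H<28)&(S>70)&(V>110)&(P[...,2]>(0.03 if k else 0.025))
        grey=m&(S<70)&(P[...,2]>0.025)
        if k==0:
            q=P[grey];med=np.median(q,0);
            for _ in range(4):
                ctr=q.mean(0);u,s,vt=np.linalg.svd(q-ctr,full_matrices=0);nn=vt[2]*np.sign(vt[2,2]);q=q[abs((q-ctr)@nn)<0.006]
            print(n,"rack plane n",nn.round(3),"ctr",ctr.round(4),"tilt",np.degrees(np.arccos(nn[2])), "uphill dir",np.degrees(np.arctan2(-nn[1],-nn[0])))
        for b in comps(wood,100):
            q=P[b]
            if k==0:
                dd=(q-ctr)@nn; q=q[dd>0.012]
                if len(q)<60: continue
                ex=np.array([-nn[0],-nn[1],0]);ex/=np.linalg.norm(ex);ey=np.cross([0,0,1],ex);ex=np.cross(ey,nn)
            else:
                q=q[abs(q[:,2]-0.036)<0.006]
                if len(q)<60: continue
                ex=np.array([1,0,0]);ey=np.array([0,1,0]);nn=np.array([0,0,1])
            r=cv2.minAreaRect(np.c_[q@ex,q@ey].astype(np.float32))
            pts=cv2.boxPoints(r)
            mid=r[0][0]*ex+r[0][1]*ey+np.median(q@nn)*nn
            v,u=np.where(b);print(n,k,len(q),"pix",u.mean().round(),v.mean().round(),"mid",mid.round(4),"size",np.round(r[1],4),"ang",round(r[2],1),"med n off",(np.median(q@nn)-(ctr@nn if k==0 else 0)).round(4), 'rackyaw' ,np.degrees(np.arctan2(ex[1],ex[0])).round(1))
    x,y,w,h=boxes[n][1]; 
    cv2.imwrite(f'pics/c_{n}.png',np.hstack([cv2.resize(im[b[1]:b[1]+130,b[0]:b[0]+150],None,fx=2.6,fy=2.6,interpolation=2) for b in boxes[n]])[...,::-1])
    # dark jig board
    m=np.zeros((480,640),bool);m[y:y+h,x:x+w]=1
    q=P[m&(abs(P[...,2]-0.018)<0.005)&(im.max(-1)<110)]
    r=cv2.minAreaRect(q[:,:2].astype(np.float32));print(n,"jig board",len(q),r)
    q=P[m&(P[...,2]>0.1)];print("high pts",len(q),q.max(0),q[np.argmax(q[:,2])])
E
```

```text
scene rack plane n [-0.523 -0.081  0.849] ctr [ 0.5169 -0.3299  0.0892] tilt 31.92063764338898 uphill dir 8.782087142926173
scene 0 898 pix 219.0 304.0 mid [ 0.8229 -0.2602  0.3067] size [0.0717 1.0136] ang 83.7 med n off 0.0191 rackyaw 8.8
scene 0 1018 pix 178.0 337.0 mid [ 0.8317 -0.3248  0.3056] size [1.0024 0.0579] ang 0.3 med n off 0.0188 rackyaw 8.8
scene 1 1084 pix 349.0 252.0 mid [0.5181 0.0841 0.0366] size [0.1511 0.059 ] ang 88.8 med n off 0.0366 rackyaw 0.0
scene jig board 2099 ((0.5168147683143616, 0.1826120913028717), (0.3831612467765808, 0.3272051215171814), 54.95351791381836)
high pts 593 [0.98155844 0.32004632 1.01692034] [ 0.98155844 -0.32793644  1.01692034]
side rack plane n [-0.284 -0.     0.959] ctr [ 0.5076 -0.3364  0.0848] tilt 16.477639708840016 uphill dir 0.012850754588355405
side 0 923 pix 395.0 330.0 mid [ 0.3304 -0.4564  0.0559] size [0.6113 0.1119] ang 50.4 med n off 0.0226 rackyaw 0.0
side 0 777 pix 438.0 356.0 mid [ 0.3527 -0.5188  0.0597] size [0.5368 0.087 ] ang 40.9 med n off 0.0199 rackyaw 0.0
side 1 694 pix 313.0 255.0 mid [0.5179 0.0857 0.0389] size [0.1537 0.0611] ang 86.6 med n off 0.0389 rackyaw 0.0
side jig board 1688 ((0.6121096611022949, 0.2556966543197632), (0.6168488264083862, 0.35364630818367004), 54.60002899169922)
high pts 672 [0.53196577 0.35756695 1.08022712] [-0.13077888 -0.72763189  1.08022712]
```

View pics/c_scene.png

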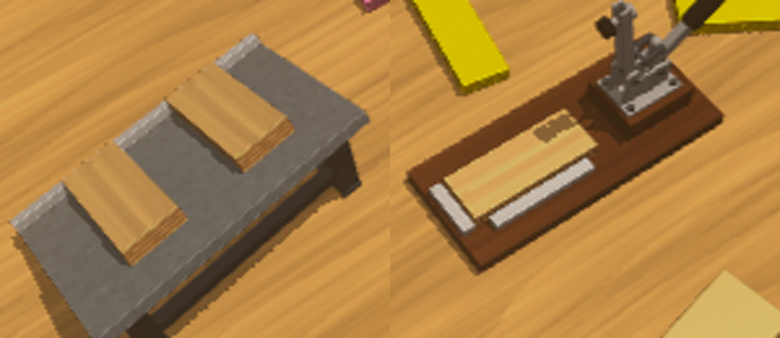

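```bash
python3 - <<'E'
from h import *
import pickle
d=pickle.load(open('d0.pkl','rb'))
boxes={"scene":((130,260,150,130),(300,160,150,140)),"side":((345,270,155,140),(240,160,120,135))}
from scipy.spatial import ConvexHull
def rect(q2):
    r=cv2.minAreaRect(q2.astype(np.float32));p=cv2.boxPoints(r);e=[p[1]-p[0],p[2]-p[1]];e=max(e,key=np.linalg.norm)
    return np.array(r[0]),np.sort(r[1]),np.degrees(np.arctan2(e[1],e[0]))%180
for n in d:
    c=d[n];P=cloud(c);im=c["image"];hsv=cv2.cvtColor(im,cv2.COLOR_RGB2HSV)
    H,S,V=[hsv[...,i] for i in range(3)];ok=(c["z_map"]>0.3)&(P[...,2]<0.3)
    x,y,w,h=boxes[n][0];m=np.zeros((480,640),bool);m[y:y+h,x:x+w]=1;m&=ok
    q=P[m&(S<70)&(P[...,2]>0.03)&(P[...,2]<.14)]
    best=0;rng=np.random.default_rng(0)
    for _ in range(300):
        a=q[rng.choice(len(q),3,0)];nn=np.cross(a[1]-a[0],a[2]-a[0]);nn/=np.linalg.norm(nn)+1e-9
        i=abs((q-a[0])@nn)<.003
        if i.sum()>best:best=i.sum();bi=i
    q=q[bi];ctr=q.mean(0);nn=np.linalg.svd(q-ctr,full_matrices=0)[2][2];nn*=np.sign(nn[2])
    yaw=np.arctan2(-nn[1],-nn[0]);print(n,len(q),"n",nn.round(3),"tilt",np.degrees(np.arccos(nn[2])).round(1),"yaw",np.degrees(yaw).round(1))
    ey=np.array([-np.sin(yaw),np.cos(yaw),0]);ex=np.cross(ey,nn)
    r=rect(np.c_[q@ex,q@ey]);print(" slope",r[1].round(3),r[2].round(1),"ctr",(r[0][0]*ex+r[0][1]*ey+ctr@nn*nn).round(4))
    dd=(P-ctr)@nn
    for b in comps(m&(abs(dd-.018)<.005)&(S>80),100):
        q=P[b];r=rect(np.c_[q@ex,q@ey]);print(" blank",len(q),r[1].round(3),"ang",r[2].round(1),"topmid",(r[0][0]*ex+r[0][1]*ey+np.median(q@nn)*nn).round(4),"med",np.median(q,0).round(4))
    x,y,w,h=boxes[n][1];m=np.zeros((480,640),bool);m[y:y+h,x:x+w]=1;m&=ok
    for b in comps(m&(abs(P[...,2]-.036)<.006)&(S>60)&(V>110)&(H>8)&(H<22),150):
        q=P[b];r=rect(q[:,:2]);print(" base",len(q),r[1].round(3),r[2].round(1),r[0].round(4),np.median(q,0).round(4))
    for b in comps(m&(P[...,2]>.012)&(P[...,2]<.023)&(V<140),300):
        q=P[b];r=rect(q[:,:2]);print(" board",len(q),r[1].round(3),r[2].round(1),r[0].round(4))
    for b in comps(m&(P[...,2]>.095),30):
        q=P[b];print(" high",len(q),q.min(0).round(3),q.max(0).round(3),"top",q[q[:,2]>q[:,2].max()-.006].mean(0).round(3))
E
```

```text
scene 4165 n [-0.491 -0.079  0.868] tilt 29.8 yaw 9.1
 slope [0.202 0.268] 89.9 ctr [ 0.5005 -0.3227  0.0806]
 blank 676 [0.03  0.261] ang 90.7 topmid [ 0.3249 -0.3356  0.0008] med [ 0.3265 -0.3446  0.0009]
 blank 904 [0.055 0.156] ang 0.1 topmid [ 0.466  -0.2688  0.0864] med [ 0.4748 -0.2685  0.0916]
 blank 1023 [0.055 0.155] ang 0.2 topmid [ 0.4844 -0.3797  0.0868] med [ 0.4931 -0.3788  0.0924]
 base 1067 [0.059 0.151] 89.2 [0.5186 0.0841] [0.5192 0.0818 0.0366]
 board 2311 [0.133 0.311] 89.2 [0.5195 0.1434]
 high 735 [0.508 0.163 0.095] [0.534 0.357 0.206] top [0.519 0.187 0.203]
side 4915 n [-0.494 -0.085  0.866] tilt 30.1 yaw 9.8
 slope [0.203 0.268] 89.6 ctr [ 0.497  -0.3228  0.0804]
 blank 1481 [0.056 0.15 ] ang 179.0 topmid [ 0.4658 -0.2678  0.0882] med [ 0.4658 -0.2687  0.0876]
 blank 1692 [0.056 0.15 ] ang 179.5 topmid [ 0.484  -0.3788  0.0881] med [ 0.4833 -0.3795  0.0876]
 blank 311 [0.029 0.099] ang 87.5 topmid [ 0.3211 -0.3065  0.0022] med [ 0.3219 -0.3059  0.0032]
 base 700 [0.063 0.153] 87.3 [0.5193 0.0856] [0.5173 0.0793 0.0388]
 board 1470 [0.134 0.314] 88.6 [0.5182 0.1452]
 high 620 [0.501 0.165 0.096] [0.537 0.358 0.21 ] top [0.519 0.19  0.206]
```

The cameras agree to within 2 mm. Rack yaw is 9.4°. The blank tops are at about (0.466,-0.268,0.087) and (0.484,-0.379,0.087), and the base is at (0.519,0.084) with its axis at 89°. In the crop, the chosen plywood blanks lie on the rack and the base lies in the jig.

```bash
python3 -c "
from workcell import *
print(grasp_offset)"
```

```text
0.0187
```

Call:
{"op": "step_arm", "data": {"deltas": [[20,-35,8,0,0,6.75,1],[20,-35,8,0,0,6.75,1],[20,-35,8,0,0,6.75,1],[20,-35,8,0,0,6.75,1],[20,-35,8,0,0,0,1]]}}

```text
clock: 0.6
tcp_pos: [0.275, 0.3713, 0.2498]
orientation: [-0.0, -0.083, 0.997, -0.0]
wrist_force: [0.5, 0.8, 0.8]
finger_gap: 0.0857
grip_force: 0.0
```

Call:
{"op": "step_arm", "data": {"deltas": [[20,-35,8,0,0,0,1],[20,-35,8,0,0,0,1],[20,-35,8,0,0,0,1],[20,-35,8,0,0,0,1],[20,-35,8,0,0,0,1]]}}

```text
clock: 1.1
tcp_pos: [0.375, 0.1963, 0.2899]
orientation: [-0.0, -0.081, 0.997, 0.0]
wrist_force: [0.0, 0.7, -0.1]
finger_gap: 0.085
grip_force: 0.0
```

Call:
{"op": "step_arm", "data": {"deltas": [[20,-35,0,0,0,0,1],[20,-35,0,0,0,0,1],[5,-40,0,0,0,0,1],[0,-40,0,0,0,0,1],[0,-40,0,0,0,0,1]]}}

```text
clock: 1.6
tcp_pos: [0.4195, 0.0063, 0.2894]
orientation: [-0.0, -0.081, 0.997, 0.0]
wrist_force: [0.5, -0.7, 0.0]
finger_gap: 0.0856
grip_force: 0.0
```

Call:
{"op": "step_arm", "data": {"deltas": [[0,-40,-10,1.21,-7.4,0,1],[0,-40,-10,1.21,-7.4,0,1],[0,-40,-10,1.21,-7.4,0,1],[0,-40,-10,1.21,-7.4,0,1],[0,-40,-10,0,0,0,1]]}}

```text
clock: 2.1
tcp_pos: [0.4157, -0.1883, 0.2373]
orientation: [0.253, -0.076, 0.964, 0.022]
wrist_force: [0.5, -1.0, 0.5]
finger_gap: 0.0857
grip_force: 0.0
```

Call:
{"op": "step_arm", "data": {"deltas": [[5,-40,-40,0,0,0,1],[5,-41,-39,0,0,0,1],[0,0,0,0,0,0,1]]}}

```text
clock: 2.4
tcp_pos: [0.4269, -0.2621, 0.1651]
orientation: [0.25, -0.075, 0.965, 0.024]
wrist_force: [-1.3, 0.9, 0.1]
finger_gap: 0.0853
grip_force: 0.0
```

```bash
cat >> h.py <<'E'
from scipy.spatial.transform import Rotation as R
def err(s,z,y,goal):
    """shift mm and rotvec deg to take tool to z,y axes and goal"""
    z=np.array(z,float);z/=np.linalg.norm(z);y=np.array(y,float);y-=y@z*z;y/=np.linalg.norm(y)
    G=np.c_[np.cross(y,z),y,z];q=s["orientation"];C=R.from_quat([*q[1:],q[0]])
    print("shift",((np.array(goal)-s["tcp_pos"])*1000).round(1),"rot",np.degrees((R.from_matrix(G)*C.inv()).as_rotvec()).round(2),"tcp",s["tcp_pos"].round(4),"f",np.round(s["wrist_force"],1))
E
python3 - <<'E'
from h import *
from workcell import *
n=np.array([-.493,-.082,.866]);a=np.radians(9.4)
err(get_state(),-n,[-np.sin(a),np.cos(a),0],[.4749,-.2668,.0717])
c=read_camera("wrist");cv2.imwrite('pics/w1.png',c["image"][...,::-1])
E
```

```text
shift [ 48.   -4.7 -93.4] rot [-0.35 -0.93  0.34] tcp [ 0.4269 -0.2621  0.1651] f [-1.3  0.9  0.1]
```

View pics/w1.png

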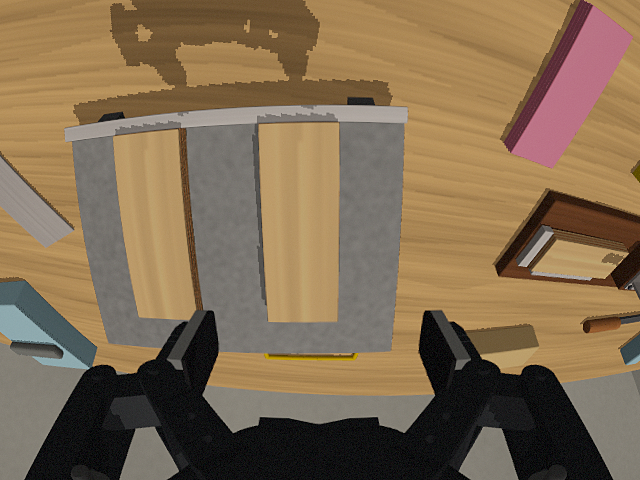

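The wrist view shows the -y blank at about column 155 and the +y blank at column 299, between the fingers at columns 213 and 420. There is free slope on both sides, so I descend.

Call:
{"op": "step_arm", "data": {"deltas": [[-5,-13.5,-0.5,-0.35,-0.9,0.35,1],[13.5,2.2,-24,0,0,0,1],[13.5,2.2,-24,0,0,0,1],[13.5,2.2,-24,0,0,0,1],[5,0.8,-8.5,0,0,0,1]]}}

```text
clock: 2.95
tcp_pos: [0.4694, -0.2641, 0.0889]
orientation: [0.26, -0.083, 0.962, 0.02]
wrist_force: [-0.3, -0.1, -0.9]
finger_gap: 0.0852
grip_force: 0.0
```

Call:
{"op": "step_arm", "data": {"deltas": [[4,0.7,-7,0,0,0,1],[3,0.5,-5.2,0,0,0,1],[0,0,0,0,0,0,1]]}}

```text
clock: 3.25
tcp_pos: [0.4765, -0.2651, 0.078]
orientation: [0.26, -0.083, 0.962, 0.018]
wrist_force: [-0.2, 0.2, 1.0]
finger_gap: 0.0852
grip_force: 0.0
```

```bash
python3 - <<'E'
from h import *
from workcell import *
n=np.array([-.493,-.082,.866]);a=np.radians(9.4)
err(get_state(),-n,[-np.sin(a),np.cos(a),0],[.4749,-.2668,.0717])
E
```

```text
shift [-1.6 -1.7 -6.3] rot [ 0.4   0.32 -0.29] tcp [ 0.4765 -0.2651  0.078 ] f [-0.2  0.2  1. ]
```

Call:
{"op": "step_arm", "data": {"deltas": [[-1.6,-1.7,-6.3,0.4,0.3,-0.3,1],[0,0,0,0,0,0,0.3],[0,0,0,0,0,0,-0.5],[0,0,0,0,0,0,-1],[0,0,0,0,0,0,-1]], "newtons": 40}}

```text
clock: 3.75
tcp_pos: [0.4747, -0.267, 0.0715]
orientation: [0.258, -0.079, 0.963, 0.021]
wrist_force: [-0.2, -0.4, 0.6]
finger_gap: 0.0284
grip_force: 0.0
```

Call:
{"op": "step_arm", "data": {"deltas": [[0,0,0,0,0,0,-1],[0,0,0,0,0,0,-1],[0,0,0,0,0,0,-1]]}}

```text
clock: 4.05
tcp_pos: [0.4747, -0.2668, 0.0714]
orientation: [0.258, -0.079, 0.963, 0.021]
wrist_force: [-1.1, 0.5, -0.1]
finger_gap: 0.0001
grip_force: 0.0
```

```bash
python3 - <<'E'
from h import *
from workcell import *
c=read_camera("side");d=read_camera("wrist")
cv2.imwrite('pics/w2.png',np.hstack([cv2.resize(c["image"][250:430,330:530],(400,360)),cv2.resize(d["image"],(400,360))])[...,::-1])
E
```

```text
(no output)
```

View pics/w2.png

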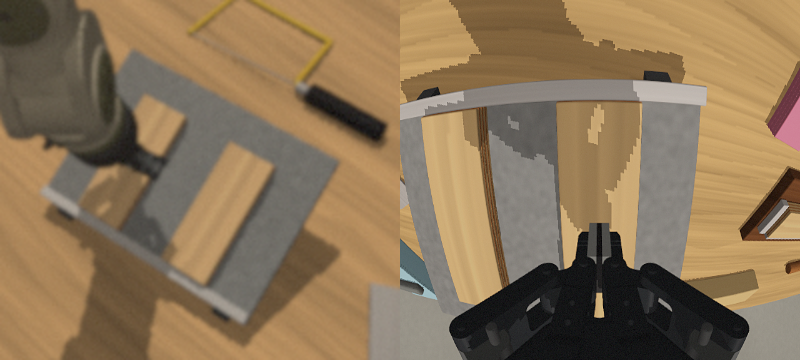

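```bash
python3 - <<'E'
from h import *
from workcell import *
import pickle
s=get_state();q=s["orientation"];C=R.from_quat([*q[1:],q[0]]).as_matrix()
n=-C[:,2]
d0=pickle.load(open('d0.pkl','rb'))
for k in("side","scene"):
    c=read_camera(k);P=cloud(c);L=(P-s["tcp_pos"])@C  # tool frame
    z0=d0[k]["z_map"];m=(c["z_map"]>.3)&(abs(L[...,0])<.04)&(abs(L[...,1])<.08)&(L[...,2]>-.1)&(L[...,2]<.04)
    dark=m&(c["image"].max(-1)<75)
    a=L[dark];print(k,len(a),"dark z hist",np.histogram(a[:,2],np.arange(-.1,.041,.01))[0])
    t=a[a[:,2]>-.045];print(t[np.argsort(-t[:,2])][:12].round(3).tolist())
    w=m&(c["image"][...,0]>120);print("bright z",np.histogram(L[w][:,2],np.arange(-.06,.041,.005))[0])
    print("pix tcp",pix(c,s["tcp_pos"]))
E
```

```text
side 36 dark z hist [11 10  4  1  0  3  1  0  0  4  2  0  0  0]
[[0.005, -0.028, 0.001], [0.001, -0.031, 0.001], [-0.025, -0.029, -0.0], [-0.025, -0.026, -0.0], [-0.022, -0.031, -0.001], [-0.017, -0.033, -0.007], [0.006, -0.006, -0.038], [0.009, -0.004, -0.043], [0.007, -0.006, -0.045]]
bright z [  0   0   0   0   0   0   4 140 241  15   1  19   9   0   0   0   0   0
   0   0]
pix tcp [396.70481772 331.79645199]
scene 544 dark z hist [140 114 153  64  25  24  23   1   0   0   0   0   0   0]
[[-0.011, -0.0, -0.028], [-0.007, -0.008, -0.03], [-0.009, -0.011, -0.031], [-0.009, 0.009, -0.032], [-0.009, -0.01, -0.033], [-0.009, -0.007, -0.034], [-0.012, 0.0, -0.034], [-0.008, -0.009, -0.034], [-0.01, 0.01, -0.034], [-0.009, -0.012, -0.035], [-0.007, 0.012, -0.035], [-0.007, -0.007, -0.036]]
bright z [  6   8   5   6   6   6   4   0 337   0   0  95 171   0   0   0   0   0
   0   0]
pix tcp [218.93399481 305.97362508]
```

```bash
cat >> h.py <<'E'
def wcloud(c):
    K=c["K"];T=c["world_from_camera"];v,u=np.mgrid[:480,:640]
    x=(u-K[0,2])/K[0,0];y=(v-K[1,2])/K[1,1];th=np.hypot(x,y)+1e-9;z=c["z_map"].astype(float)
    k=np.tan(np.minimum(th,1.5))/th
    return np.stack([x*k*z,y*k*z,z],-1)@T[:3,:3].T+T[:3,3]
E
python3 - <<'E'
from h import *
from workcell import *
s=get_state();q=s["orientation"];C=R.from_quat([*q[1:],q[0]]).as_matrix()
c=read_camera("wrist");P=wcloud(c);L=(P-s["tcp_pos"])@C
print(c["K"].round(1).tolist(),"cam in tool",((c["world_from_camera"][:3,3]-s["tcp_pos"])@C).round(4), (C.T@c["world_from_camera"][:3,:3]).round(3).tolist())
for u,v in((478,160),(478,210),(510,160),(365,200),(560,240),(478,290),(430,200),(478,305),(480,315)):print(u,v,c["image"][v,u],c["z_map"][v,u].round(3),"world",P[v,u].round(4),"tool",L[v,u].round(4))
for u,v in ((160,300),(150,310),(172,300)):
    pass
# finger tips: nearest to axis in composite (600,225)-> original ((600-400)*1.6, 225*480/360)
for u,v in((312,303),(328,303),(312,315),(328,315),(320,300),(312,330),(328,330)):print(u,v,c["image"][v,u],"tool",L[v,u].round(4))
for u,v in((250,250),(270,150),(350,150),(310,250),(220,200)):print(u,v,c["image"][v,u],"world",P[v,u].round(4),"tool",L[v,u].round(4))
E
```

```text
[[371.6, 0.0, 318.3], [0.0, 371.6, 241.8], [0.0, 0.0, 1.0]] cam in tool [ 0.0821  0.0008 -0.1645] [[-0.002, -0.948, -0.317], [1.0, -0.001, -0.001], [0.001, -0.317, 0.948]]
478 160 [138 138 136] 0.162 world [ 0.4053 -0.2012  0.0369] tool [0.0673 0.076  0.001 ]
478 210 [206 168 108] 0.236 world [ 4.663e-01 -1.576e-01  1.000e-04] tool [0.0274 0.1091 0.0665]
510 160 [193 155  99] 0.203 world [ 0.4216 -0.1562  0.0011] tool [0.0649 0.1177 0.0437]
365 200 [153 123  84] 0.15 world [ 0.42   -0.2559  0.0606] tool [ 0.0506  0.0196 -0.0167]
560 240 [186 150  96] 0.26 world [ 0.4826 -0.0644 -0.0005] tool [0.0006 0.1983 0.0828]
478 290 [196 158 103] 0.309 world [ 5.567e-01 -1.086e-01  4.000e-04] tool [-0.0569  0.1427  0.1148]
430 200 [131 126 122] 0.168 world [ 0.4264 -0.2211  0.0467] tool [0.0472 0.0529 0.0013]
478 305 [195 157 102] 0.327 world [ 0.5799 -0.0955  0.001 ] tool [-0.0789  0.1518  0.1269]
480 315 [202 165 107] 0.346 world [ 0.6007 -0.0805 -0.0009] tool [-0.0978  0.1632  0.14  ]
312 303 [76 76 72] tool [ 0.0116 -0.002  -0.0316]
328 303 [74 78 73] tool [ 0.0118  0.0044 -0.0321]
312 315 [78 78 72] tool [ 0.0116 -0.0018 -0.0414]
328 315 [78 77 72] tool [ 0.0116  0.0042 -0.0414]
320 300 [23 20 23] tool [ 0.0115  0.0012 -0.0289]
312 330 [82 81 78] tool [ 0.0116 -0.0017 -0.0522]
328 330 [77 76 72] tool [ 0.0111  0.004  -0.0514]
250 250 [98 95 91] world [ 0.4618 -0.3017  0.0586] tool [ 0.0223 -0.0323  0.0019]
270 150 [161 129  86] world [ 0.4086 -0.2964  0.0504] tool [ 0.0711 -0.0185 -0.0169]
350 150 [151 123  81] world [ 0.4036 -0.2652  0.0506] tool [ 0.0709  0.0131 -0.017 ]
310 250 [147 118  79] world [ 0.4421 -0.2751  0.0714] tool [ 0.029  -0.0029 -0.0169]
220 200 [97 94 88] world [ 0.4416 -0.3178  0.0474] tool [ 0.0474 -0.0449  0.0003]
```

The closed tips really sit about 26 mm behind the reported TCP: the wrist depth puts them at tool z ≈ -0.027, above the blank, which hasn't been touched. I'll correct for this by opening and going about 27 mm deeper.

Call:
{"op": "step_arm", "data": {"deltas": [[0,0,0,0,0,0,1],[0,0,0,0,0,0,1],[0,0,0,0,0,0,1],[0,0,0,0,0,0,1],[0,0,0,0,0,0,1]]}}

```text
clock: 4.8
tcp_pos: [0.4747, -0.2668, 0.0713]
orientation: [0.258, -0.079, 0.963, 0.022]
wrist_force: [-0.4, -0.1, 0.4]
finger_gap: 0.0723
grip_force: 0.0
```

Call:
{"op": "step_arm", "data": {"deltas": [[0,0,0,0,0,0,1],[0,0,0,0,0,0,1],[5,0.8,-9,0,0,0,1],[5,0.8,-9,0,0,0,1],[0,0,0,0,0,0,1]]}}

```text
clock: 5.3
tcp_pos: [0.4844, -0.2641, 0.0515]
orientation: [0.257, -0.079, 0.963, 0.023]
wrist_force: [0.1, 0.3, -0.2]
finger_gap: 0.0855
grip_force: 0.0
```

Call:
{"op": "step_arm", "data": {"deltas": [[3,0.5,-5,0,0,0,1],[0,0,0,0,0,0,-1],[0,0,0,0,0,0,-1],[0,0,0,0,0,0,-1],[0,0,0,0,0,0,-1]]}}

```text
clock: 5.8
tcp_pos: [0.4877, -0.265, 0.0486]
orientation: [0.258, -0.079, 0.963, 0.021]
wrist_force: [-0.9, -0.4, 0.2]
finger_gap: 0.0538
grip_force: 42.8
```

Call:
{"op": "step_arm", "data": {"deltas": [[0,0,0,0,0,0,-1],[0,0,0,0,0,0,-1]]}}

```text
clock: 6.0
tcp_pos: [0.4877, -0.2651, 0.0486]
orientation: [0.258, -0.079, 0.963, 0.021]
wrist_force: [-2.1, -1.0, 1.7]
finger_gap: 0.0545
grip_force: 43.8
```

Call:
{"op": "step_arm", "data": {"deltas": [[-10,-1.7,17,0,0,0,-1],[-20,-3.3,34.5,0,0,0,-1],[-10,-1.7,17,0,0,0,-1],[5,10,20,-1.2,7.4,0,-1],[5,10,20,-1.2,7.4,0,-1]]}}

```text
clock: 6.5
tcp_pos: [0.4554, -0.2525, 0.1577]
orientation: [0.128, -0.078, 0.989, 0.01]
wrist_force: [1.7, -0.4, -1.4]
finger_gap: 0.054
grip_force: 44.4
```

Call:
{"op": "step_arm", "data": {"deltas": [[5,10,0,-1.2,7.4,0,-1],[5,10,0,-1.2,7.4,0,-1],[5,21,0,0,0,8,-1],[5,21,0,0,0,8,-1],[5,21,0,0,0,8,-1]]}}

```text
clock: 7.0
tcp_pos: [0.483, -0.1671, 0.156]
orientation: [-0.001, -0.29, 0.957, 0.002]
wrist_force: [-0.3, -0.1, -0.8]
finger_gap: 0.054
grip_force: 44.4
```

Call:
{"op": "step_arm", "data": {"deltas": [[5,21,0,0,0,8,-1],[5,21,0,0,0,8,-1],[5,21,-16,0,0,8,-1],[5,21,-16,0,0,8,-1],[5,21,-16,0,0,8,-1]]}}

```text
clock: 7.5
tcp_pos: [0.5077, -0.0623, 0.1081]
orientation: [-0.0, -0.599, 0.8, 0.001]
wrist_force: [0.4, -0.1, -1.3]
finger_gap: 0.0542
grip_force: 44.4
```

Call:
{"op": "step_arm", "data": {"deltas": [[5,21,-16,0,0,8,-1],[5,21,-16,0,0,8,-1],[0,0,0,0,0,0,-1],[0,0,0,0,0,0,-1]]}}

```text
clock: 7.9
tcp_pos: [0.5172, -0.0211, 0.0765]
orientation: [-0.001, -0.703, 0.712, 0.001]
wrist_force: [-0.1, -0.6, -0.9]
finger_gap: 0.0546
grip_force: 44.3
```

```bash
cat >> h.py <<'E'
def rect(q2):
    r=cv2.minAreaRect(q2.astype(np.float32));p=cv2.boxPoints(r);e=[p[1]-p[0],p[2]-p[1]];e=max(e,key=np.linalg.norm)
    return np.array(r[0]),np.sort(r[1]),np.degrees(np.arctan2(e[1],e[0]))%180
def wood(c,P,lo,hi,x=(.44,.6),y=(-.15,.175)):
    hsv=cv2.cvtColor(c["image"],cv2.COLOR_RGB2HSV);H,S,V=[hsv[...,i] for i in range(3)]
    m=(c["z_map"]>.05)&(P[...,2]>lo)&(P[...,2]<hi)&(S>60)&(H>6)&(H<24)&(V>60)
    for i,(a,b) in enumerate((x,y)): m&=(P[...,i]>a)&(P[...,i]<b)
    return m
E
python3 - <<'E'
from h import *
from workcell import *
s=get_state();err(s,[0,0,-1],[-1,0.014,0],[.5188,-.02,.077])
q=s["orientation"];C=R.from_quat([*q[1:],q[0]]).as_matrix()
for k in("scene","side","wrist"):
    c=read_camera(k);P=wcloud(c) if k=="wrist" else cloud(c)
    if k=="scene":
        m=(c["z_map"]>.3)&(abs(P[...,0]-.52)<.05)&(P[...,1]>.1)&(P[...,1]<.25)
        for h in np.arange(.09,.21,.01):
            w=m&(abs(P[...,2]-h)<.005)
            if w.any():print("clamp z",h.round(2),"ymin",P[w][:,1].min().round(3),end="; ")
        print()
    for lo,hi,nm in((.09,.16,"held"),(.03,.043,"base")):
        for b in comps(wood(c,P,lo,hi),150):
            p=P[b];zt=np.median(p[:,2]);t=p[abs(p[:,2]-zt)<.006];r=rect(t[:,:2]);print(k,nm,len(t),r[0].round(4),r[1].round(3),r[2].round(1),"z",zt.round(4),np.percentile(p[:,2],[5,95]).round(3))
    if k=="wrist": cv2.imwrite("pics/w3.png",c["image"][...,::-1])
E
```

```text
shift [1.6 1.1 0.5] rot [-0.01 -0.19 -0.08] tcp [ 0.5172 -0.0211  0.0765] f [-0.1 -0.6 -0.9]
clamp z 0.09 ymin 0.199; clamp z 0.1 ymin 0.201; clamp z 0.11 ymin 0.2; clamp z 0.12 ymin 0.196; clamp z 0.13 ymin 0.194; clamp z 0.14 ymin 0.192; clamp z 0.15 ymin 0.19; clamp z 0.16 ymin 0.189; clamp z 0.17 ymin 0.188; clamp z 0.18 ymin 0.167; clamp z 0.19 ymin 0.165; clamp z 0.2 ymin 0.165; 
scene held 245 [0.5185 0.0342] [0.037 0.057] 0.3 z 0.1203 [0.109 0.123]
scene held 716 [ 0.5165 -0.0599] [0.066 0.081] 83.2 z 0.1199 [0.109 0.124]
scene base 819 [0.5186 0.0828] [0.059 0.154] 89.1 z 0.0367 [0.033 0.04 ]
side held 661 [ 0.5174 -0.0267] [0.083 0.149] 79.0 z 0.1229 [0.11  0.143]
side base 683 [0.5187 0.084 ] [0.063 0.158] 88.1 z 0.0388 [0.032 0.042]
wrist held 41602 [ 0.5174 -0.0367] [0.056 0.122] 89.0 z 0.1206 [0.12  0.122]
```

View pics/w3.png

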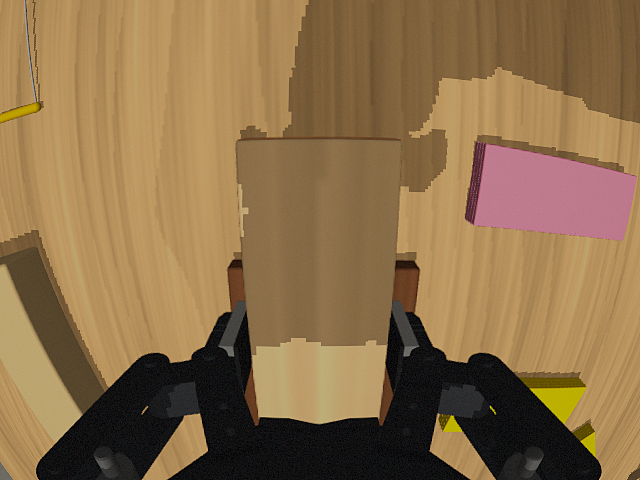

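The wrist view shows blank A held level at columns 238–400, its far end at row 138, with the jig board below. The blank's centre is about 2 mm towards -y of the TCP and its underside is 26 mm above the reported TCP. The base is centred at (0.5188, 0.084).

Call:
{"op": "step_arm", "data": {"deltas": [[0.7,0,-22,0,0,0,-1],[0.7,0,-22,0,0,0,-1],[0,35.5,0,0,0,0,-1],[0,35.5,0,0,0,0,-1],[0,36,0,0,0,0,-1]]}}

```text
clock: 8.55
tcp_pos: [0.5198, 0.0854, 0.0334]
orientation: [-0.0, -0.702, 0.713, 0.0]
wrist_force: [0.1, 0.1, -0.1]
finger_gap: 0.0542
grip_force: 44.3
```

Call:
{"op": "step_arm", "data": {"deltas": [[0,0,0,0,0,0,-1],[0,0,-10,0,0,0,-1],[0,0,-6,0,0,0,-1],[0,0,0,0,0,0,-1],[0,0,0,0,0,0,-1]]}}

```text
clock: 9.05
tcp_pos: [0.5188, 0.0845, 0.0164]
orientation: [-0.001, -0.702, 0.712, 0.001]
wrist_force: [-0.0, -0.3, -0.9]
finger_gap: 0.0543
grip_force: 44.3
```

```bash
cat >> h.py <<'E'
def look(cams,lo,hi,shot=None):
    from workcell import read_camera
    for k in cams:
        c=read_camera(k);P=wcloud(c) if k=="wrist" else cloud(c)
        m=wood(c,P,lo,hi)
        for b in comps(m,100):
            t=P[b];r=rect(t[:,:2]);print(k,len(t),r[0].round(4),r[1].round(3),r[2].round(1),"z",np.median(t[:,2]).round(4),"x",np.percentile(t[:,0],[1,99]).round(4),"y",np.percentile(t[:,1],[0.5,99.5]).round(4))
        if shot: cv2.imwrite(f"pics/{shot}_{k}.png",c["image"][...,::-1])
E
python3 - <<'E'
from h import *
from workcell import *
err(get_state(),[0,0,-1],[-1,0.015,0],[.5188,.086,.0105])
look(("wrist","scene"),.05,.065)
E
```

```text
shift [ 0.   1.5 -5.9] rot [ 0.   -0.17 -0.08] tcp [0.5188 0.0845 0.0164] f [-0.  -0.3 -0.9]
wrist 41515 [0.5182 0.0697] [0.056 0.122] 89.1 z 0.0596 x [0.4911 0.5446] y [0.0089 0.127 ]
scene 141 [0.5238 0.1444] [0.028 0.05 ] 1.6 z 0.0608 x [0.5016 0.5486] y [0.1305 0.1585]
scene 663 [0.5173 0.0489] [0.067 0.088] 82.8 z 0.0601 x [0.492  0.5511] y [0.0073 0.0945]
```

Call:
{"op": "step_arm", "data": {"deltas": [[0.4,0.5,-3,0,0,0,-1],[0,0,-2.5,0,0,0,-1],[0,0,0,0,0,0,-1],[0,0,0,0,0,0,-1]]}}

```text
clock: 9.55
tcp_pos: [0.5194, 0.0861, 0.0113]
orientation: [-0.001, -0.703, 0.711, 0.001]
wrist_force: [-0.0, -0.9, -0.4]
finger_gap: 0.0541
grip_force: 44.4
```

Call:
{"op": "step_arm", "data": {"deltas": [[0,0,0,0,0,0,0.6],[0,0,0,0,0,0,1],[0,0,0,0,0,0,1],[0,0,0,0,0,0,1],[0,0,0,0,0,0,1]]}}

```text
clock: 10.05
tcp_pos: [0.5195, 0.0861, 0.0114]
orientation: [-0.001, -0.703, 0.711, 0.001]
wrist_force: [-0.2, 0.4, 0.2]
finger_gap: 0.0852
grip_force: 0.0
```

Call:
{"op": "step_arm", "data": {"deltas": [[0,0,20,0,0,0,1],[0,-20,40,0,0,0,1],[0,-45,20,0,0,0,1],[0,-45,20,0,0,0,1],[0,-45,20,0,0,0,1]]}}

```text
clock: 10.55
tcp_pos: [0.5194, -0.0702, 0.1325]
orientation: [-0.0, -0.703, 0.711, 0.0]
wrist_force: [0.8, 0.3, -0.3]
finger_gap: 0.0854
grip_force: 0.0
```

```bash
python3 - <<'E'
from h import *
from workcell import *
print(get_state()["tcp_pos"])
look(("wrist","scene","side"),.047,.063)
look(("wrist","scene"),.03,.043)
c=read_camera("wrist");cv2.imwrite("pics/w4.png",c["image"][...,::-1])
E
```

```text
[ 0.5194342  -0.07018088  0.13253111]
wrist 5567 [0.5185 0.0564] [0.055 0.094] 89.0 z 0.0541 x [0.4917 0.5453] y [0.0101 0.1014]
scene 1149 [0.5211 0.0843] [0.058 0.152] 89.7 z 0.0545 x [0.493  0.5487] y [0.0092 0.1583]
side 900 [0.5192 0.0852] [0.061 0.156] 89.5 z 0.0569 x [0.4905 0.5478] y [0.0097 0.1605]
wrist 639 [0.5094 0.0147] [0.029 0.066] 150.5 z 0.0361 x [0.4873 0.5438] y [0.0092 0.0399]
```

View pics/w4.png

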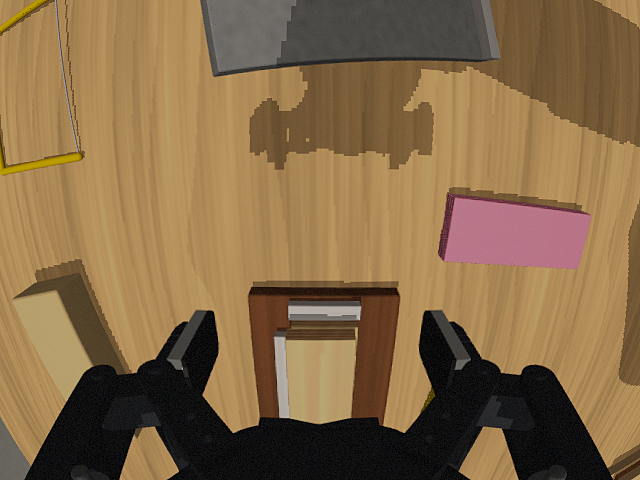

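Blank A lies flush: the wrist view shows its end at (322,335) with the end faces of both boards stacked beneath it, centred at (0.5187,0.0843). Next is blank B.

Call:
{"op": "step_arm", "data": {"deltas": [[-5,-25,14,0,0,-8,1],[-5,-25,14,0,0,-8,1],[-5,-25,14,0,0,-8,1],[-5,-25,14,0,0,-8,1],[-5,-25,14,0,0,-8,1]]}}

```text
clock: 11.35
tcp_pos: [0.4941, -0.1926, 0.2008]
orientation: [-0.001, -0.416, 0.909, 0.002]
wrist_force: [-0.1, -0.5, -0.6]
finger_gap: 0.0854
grip_force: 0.0
```

Call:
{"op": "step_arm", "data": {"deltas": [[-5,-25,2,0,0,-8,1],[-5,-25,2,0,0,-8,1],[-5,-25,2,0,0,-8,1],[-5,-25,2,0,0,-8,1],[-5,-25,2,0,0,-8,1]]}}

```text
clock: 11.85
tcp_pos: [0.4697, -0.3177, 0.2102]
orientation: [-0.001, -0.08, 0.997, 0.002]
wrist_force: [1.7, -0.5, 0.3]
finger_gap: 0.0853
grip_force: 0.0
```

Call:
{"op": "step_arm", "data": {"deltas": [[0,-15,-12,1.2,-7.4,0,1],[0,-15,-12,1.2,-7.4,0,1],[0,-15,-12,1.2,-7.4,0,1],[0,-15,-12,1.2,-7.4,0,1],[0,0,0,0,0,0,1]]}}

```text
clock: 12.35
tcp_pos: [0.4661, -0.3767, 0.1581]
orientation: [0.257, -0.076, 0.963, 0.025]
wrist_force: [-1.0, 1.1, -0.2]
finger_gap: 0.0852
grip_force: 0.0
```

Call:
{"op": "step_arm", "data": {"deltas": [[0,0,0,0,0,0,1]]}}

```text
clock: 12.45
tcp_pos: [0.4689, -0.3772, 0.1618]
orientation: [0.257, -0.078, 0.963, 0.023]
wrist_force: [-0.0, 1.1, -0.1]
finger_gap: 0.0856
grip_force: 0.0
```

```bash
python3 - <<'E'
from h import *
from workcell import *
n=np.array([-.493,-.082,.866]);a=np.radians(9.4)
err(get_state(),-n,[-np.sin(a),np.cos(a),0],[.4663,-.3823,.1183])
c=read_camera("wrist");P=wcloud(c);ey=np.array([-np.sin(a),np.cos(a),0]);ex=np.cross(ey,n)
dd=(P-[.4929,-.3775,.0721])@n
for b in comps((abs(dd-.018)<.004)&(abs((P-[.4929,-.3775,.0721])@ey)<.05)&wood(c,P,.03,.15,(.35,.65),(-.5,-.25)),500):
    q=P[b];r=rect(np.c_[q@ex,q@ey]);print(len(q),r[1].round(3),r[2].round(1),(r[0][0]*ex+r[0][1]*ey+np.median(q@n)*n).round(4))
E
```

```text
shift [ -2.6  -5.1 -43.5] rot [-0.21 -0.16  0.04] tcp [ 0.4689 -0.3772  0.1618] f [-0.   1.1 -0.1]
17914 [0.055 0.151] 179.9 [ 0.4823 -0.3791  0.0856]
```

Call:
{"op": "step_arm", "data": {"deltas": [[-4,-5,-44,-0.2,-0.2,0,1],[12,2,-21,0,0,0,1],[12,2,-21,0,0,0,1],[9,1.5,-16,0,0,0,1],[0,0,0,0,0,0,1]]}}

```text
clock: 13.0
tcp_pos: [0.5002, -0.3756, 0.0599]
orientation: [0.258, -0.081, 0.962, 0.021]
wrist_force: [0.4, 0.4, -0.3]
finger_gap: 0.0856
grip_force: 0.0
```

Call:
{"op": "step_arm", "data": {"deltas": [[3,0.5,-5,0,0,0,1],[0,0,0,0,0,0,1]]}}

```text
clock: 13.2
tcp_pos: [0.5025, -0.3778, 0.0571]
orientation: [0.26, -0.08, 0.962, 0.019]
wrist_force: [0.3, 0.9, 1.1]
finger_gap: 0.0855
grip_force: 0.0
```

```bash
python3 - <<'E'
from h import *
from workcell import *
n=np.array([-.493,-.082,.866]);a=np.radians(9.4)
err(get_state(),-n,[-np.sin(a),np.cos(a),0],[.504,-.3757,.048])
E
```

```text
shift [ 1.5  2.1 -9.1] rot [ 0.24  0.22 -0.06] tcp [ 0.5025 -0.3778  0.0571] f [0.3 0.9 1.1]
```

Call:
{"op": "step_arm", "data": {"deltas": [[1.5,2,-8.5,0.2,0.2,0,1],[0,0,0,0,0,0,1],[0,0,0,0,0,0,-1],[0,0,0,0,0,0,-1],[0,0,0,0,0,0,-1]]}}

```text
clock: 13.7
tcp_pos: [0.5028, -0.3764, 0.0483]
orientation: [0.258, -0.079, 0.963, 0.021]
wrist_force: [-1.6, 0.3, 3.0]
finger_gap: 0.0543
grip_force: 42.8
```

Call:
{"op": "step_arm", "data": {"deltas": [[0,0,0,0,0,0,-1],[0,0,0,0,0,0,-1],[0,0,0,0,0,0,-1]]}}

```text
clock: 14.0
tcp_pos: [0.5028, -0.3764, 0.0483]
orientation: [0.258, -0.079, 0.963, 0.021]
wrist_force: [-4.6, -0.5, 5.1]
finger_gap: 0.0543
grip_force: 43.2
```

Call:
{"op": "step_arm", "data": {"deltas": [[-10,-1.7,17,0,0,0,-1],[-20,-3.3,34.5,0,0,0,-1],[-10,-1.7,17,0,0,0,-1],[5,15,20,-1.2,7.4,0,-1],[5,15,20,-1.2,7.4,0,-1]]}}

```text
clock: 14.5
tcp_pos: [0.4707, -0.3537, 0.1568]
orientation: [0.127, -0.078, 0.989, 0.011]
wrist_force: [0.7, -1.5, -2.6]
finger_gap: 0.0539
grip_force: 44.4
```

Call:
{"op": "step_arm", "data": {"deltas": [[5,15,0,-1.2,7.4,0,-1],[5,15,0,-1.2,7.4,0,-1],[4,30,0,0,0,8,-1],[4,30,0,0,0,8,-1],[4,30,0,0,0,8,-1]]}}

```text
clock: 15.0
tcp_pos: [0.4953, -0.2309, 0.1551]
orientation: [-0.001, -0.29, 0.957, 0.002]
wrist_force: [0.2, -0.9, -1.2]
finger_gap: 0.0538
grip_force: 44.4
```

Call:
{"op": "step_arm", "data": {"deltas": [[4,30,0,0,0,8,-1],[4,30,0,0,0,8,-1],[4,30,0,0,0,8,-1],[3,30,-20,0,0,8,-1],[3,30,-20,0,0,8,-1]]}}

```text
clock: 15.5
tcp_pos: [0.5136, -0.0813, 0.116]
orientation: [-0.0, -0.599, 0.8, 0.0]
wrist_force: [0.9, -0.3, -1.4]
finger_gap: 0.0541
grip_force: 44.4
```

Call:
{"op": "step_arm", "data": {"deltas": [[3,30,-20,0,0,8,-1],[3,30,-20,0,0,8,-1],[0,0,0,0,0,0,-1],[0,0,0,0,0,0,-1]]}}

```text
clock: 15.9
tcp_pos: [0.5183, -0.0218, 0.0755]
orientation: [-0.001, -0.703, 0.711, 0.001]
wrist_force: [0.7, -0.2, -1.6]
finger_gap: 0.0543
grip_force: 44.4
```

```bash
python3 - <<'E'
from h import *
from workcell import *
err(get_state(),[0,0,-1],[-1,0.015,0],[.5188,-.022,.077])
look(("wrist","scene"),.11,.13)
look(("scene",),.049,.06)
E
```

```text
shift [ 0.5 -0.2  1.5] rot [-0.02 -0.22 -0.23] tcp [ 0.5183 -0.0218  0.0755] f [ 0.7 -0.2 -1.6]
wrist 39773 [ 0.5182 -0.0345] [0.056 0.121] 89.3 z 0.1174 x [0.4908 0.5443] y [-0.0945  0.0219]
scene 270 [0.5212 0.0341] [0.038 0.056] 178.1 z 0.1193 x [0.4949 0.5488] y [0.0158 0.0525]
scene 717 [ 0.5169 -0.0605] [0.072 0.078] 80.4 z 0.1185 x [0.4913 0.5529] y [-0.0969 -0.0202]
scene 791 [0.521  0.0846] [0.056 0.151] 89.7 z 0.0547 x [0.4936 0.5487] y [0.0096 0.1584]
```

Call:
{"op": "step_arm", "data": {"deltas": [[0.3,0,-25,0,0,-0.2,-1],[0,35,0,0,0,0,-1],[0,35,0,0,0,0,-1],[0,35,0,0,0,0,-1],[0,0,0,0,0,0,-1]]}}

```text
clock: 16.55
tcp_pos: [0.5199, 0.0846, 0.0521]
orientation: [0.0, -0.702, 0.712, 0.001]
wrist_force: [-0.2, -1.0, -1.5]
finger_gap: 0.0543
grip_force: 44.4
```

Call:
{"op": "step_arm", "data": {"deltas": [[0,0,-12,0,0,0,-1],[0,0,-3,0,0,0,-1],[0,0,0,0,0,0,-1],[0,0,0,0,0,0,-1]]}}

```text
clock: 16.95
tcp_pos: [0.5191, 0.0813, 0.0361]
orientation: [-0.001, -0.701, 0.713, 0.001]
wrist_force: [0.5, -0.1, -1.3]
finger_gap: 0.0539
grip_force: 44.4
```

```bash
python3 - <<'E'
from h import *
from workcell import *
err(get_state(),[0,0,-1],[-1,0.015,0],[.5188,.083,.03])
look(("wrist","scene"),.069,.09)
E
```

```text
shift [-0.3  1.7 -6.1] rot [ 0.   -0.15  0.12] tcp [0.5191 0.0813 0.0361] f [ 0.5 -0.1 -1.3]
wrist 39882 [0.5192 0.0684] [0.057 0.121] 89.0 z 0.078 x [0.4914 0.5449] y [0.0085 0.1251]
scene 163 [0.5228 0.1429] [0.03  0.054] 179.8 z 0.0789 x [0.4979 0.5498] y [0.1283 0.1579]
scene 672 [0.517  0.0476] [0.068 0.086] 82.7 z 0.0784 x [0.4901 0.5515] y [0.0068 0.0906]
```

Call:
{"op": "step_arm", "data": {"deltas": [[-0.2,1.3,-3,0,0,0,-1],[0,0,-3,0,0,0,-1],[0,0,0,0,0,0,-1],[0,0,0,0,0,0,-1]]}}

```text
clock: 17.45
tcp_pos: [0.5193, 0.0836, 0.0304]
orientation: [-0.001, -0.702, 0.712, 0.0]
wrist_force: [0.9, -0.7, -1.1]
finger_gap: 0.0541
grip_force: 44.6
```

Call:
{"op": "step_arm", "data": {"deltas": [[0,0,0,0,0,0,0.6],[0,0,0,0,0,0,1],[0,0,0,0,0,0,1],[0,0,0,0,0,0,1],[0,0,0,0,0,0,1]]}}

```text
clock: 17.95
tcp_pos: [0.5191, 0.0837, 0.0303]
orientation: [-0.001, -0.702, 0.712, 0.001]
wrist_force: [-0.1, -0.4, 0.1]
finger_gap: 0.0855
grip_force: 0.0
```

Call:
{"op": "step_arm", "data": {"deltas": [[0,0,20,0,0,0,1],[0,-20,40,0,0,0,1],[0,-45,30,0,0,0,1],[0,-45,30,0,0,0,1],[0,-30,0,0,0,0,1]]}}

```text
clock: 18.45
tcp_pos: [0.5217, -0.0521, 0.1502]
orientation: [0.001, -0.702, 0.713, -0.003]
wrist_force: [0.3, 0.5, -0.6]
finger_gap: 0.0857
grip_force: 0.0
```

```bash
python3 - <<'E'
from h import *
from workcell import *
s=get_state();print(s["tcp_pos"],s["joint_pos"].round(2))
look(("wrist","scene","side"),.066,.08,"f")
look(("wrist",),.049,.058)
c=cv2.imread("pics/f_scene.png")[160:290,290:450];w=cv2.imread("pics/f_wrist.png")[230:430,220:420]
cv2.imwrite("pics/f.png",np.hstack([cv2.resize(c,(480,390)),cv2.resize(w,(320,390))]))
c=read_camera("scene");P=cloud(c);m=(c["z_map"]>.3)&(abs(P[...,0]-.52)<.05)&(P[...,1]>.27)&(P[...,1]<.4)&(P[...,2]>.1)
p=P[m];print("handle",p[p[:,1]>.34].mean(0).round(3),p.max(0).round(3),p[:,0].min().round(3))
E
```

```text
[ 0.52173569 -0.05210648  0.15018633] [-0.25  0.24 -0.21  1.12 -0.   -1.81]
wrist 6922 [0.5184 0.0654] [0.056 0.111] 88.6 z 0.0721 x [0.4916 0.5453] y [0.0101 0.1185]
scene 1119 [0.5202 0.0843] [0.058 0.152] 88.1 z 0.0726 x [0.4931 0.5484] y [0.0095 0.1585]
side 874 [0.5191 0.0869] [0.059 0.155] 89.4 z 0.0751 x [0.4905 0.5469] y [0.0108 0.1612]
wrist 375 [0.518  0.0112] [0.003 0.055] 179.3 z 0.0532 x [0.4908 0.5447] y [0.0099 0.0121]
handle [0.526 0.346 0.165] [0.533 0.356 0.171] 0.514
```

View pics/f.png

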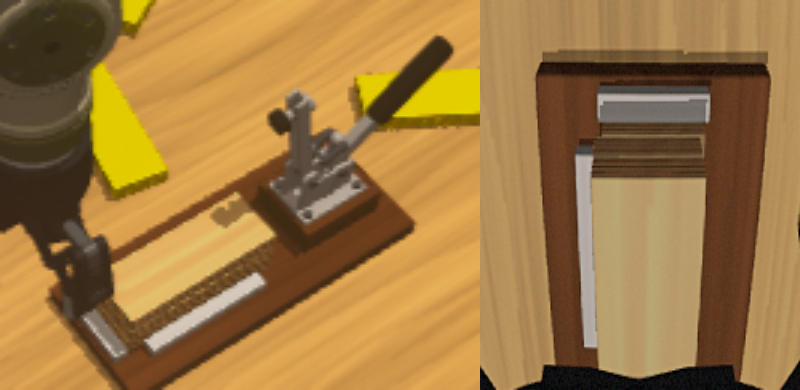

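The pile is flush: the crop shows three boards squared at (650,180), and the clamp is open with its handle at (425,70). Now I go over the clamp to the far side of the handle with the fingers shut.

Call:
{"op": "step_arm", "data": {"deltas": [[0,0,40,0,0,0,-1],[0,0,40,0,0,0,-1],[0,0,40,0,0,0,-1],[0,45,0,0,0,0,-1],[0,45,0,0,0,0,-1]]}}

```text
clock: 19.2
tcp_pos: [0.5196, 0.0419, 0.2668]
orientation: [0.0, -0.701, 0.713, 0.0]
wrist_force: [1.6, 0.4, -0.2]
finger_gap: 0.0123
grip_force: 0.0
```

Call:
{"op": "step_arm", "data": {"deltas": [[0,45,0,0,0,0,-1],[0,45,0,0,0,0,-1],[0,45,0,0,0,0,-1],[0,45,0,0,0,0,-1],[0,45,0,0,0,0,-1]]}}

```text
clock: 19.7
tcp_pos: [0.5175, 0.2687, 0.2651]
orientation: [-0.001, -0.703, 0.712, 0.001]
wrist_force: [0.1, -0.8, 0.3]
finger_gap: 0.0004
grip_force: 0.0
```

Call:
{"op": "step_arm", "data": {"deltas": [[0,45,0,0,0,0,-1],[0,45,0,0,0,0,-1],[0,45,0,0,0,0,-1],[0,15,0,0,0,0,-1],[0,0,0,0,0,0,-1]]}}

```text
clock: 20.2
tcp_pos: [0.5167, 0.4193, 0.2637]
orientation: [-0.002, -0.704, 0.71, 0.001]
wrist_force: [-0.6, 0.0, -1.0]
finger_gap: 0.0001
grip_force: 0.0
```

Call:
{"op": "step_arm", "data": {"deltas": [[0,0,0,0,0,0,-1]]}}

```text
clock: 20.3
tcp_pos: [0.5177, 0.4164, 0.2647]
orientation: [-0.002, -0.703, 0.712, 0.001]
wrist_force: [-1.5, 0.4, -0.2]
finger_gap: -0.0004
grip_force: 0.0
```

Call:
{"op": "step_arm", "data": {"deltas": [[5,0,-40,0,0,0,-1],[0,0,-40,0,0,0,-1],[0,0,-40,0,0,0,-1],[0,0,-40,0,0,0,-1],[0,0,0,0,0,0,-1]]}}

```text
clock: 20.8
tcp_pos: [0.5198, 0.4116, 0.0995]
orientation: [-0.007, -0.701, 0.713, 0.002]
wrist_force: [-1.1, -0.3, -2.1]
finger_gap: 0.0001
grip_force: 0.0
```

Call:
{"op": "step_arm", "data": {"deltas": [[0,-20,0,0,0,0,-1],[0,-20,0,0,0,0,-1],[0,-8,4,0,0,0,-1],[0,-10,10,0,0,0,-1],[0,-10,10,0,0,0,-1]]}}

```text
clock: 21.3
tcp_pos: [0.5251, 0.3482, 0.1336]
orientation: [0.002, -0.702, 0.712, 0.0]
wrist_force: [1.0, -0.2, 0.1]
finger_gap: 0.0001
grip_force: 0.0
```

```bash
cat >> h.py <<'E'
def handle():
    from workcell import read_camera,get_state
    s=get_state();print(s["tcp_pos"].round(4),np.round(s["wrist_force"],1))
    for k in("scene","side"):
        c=read_camera(k);P=cloud(c)
        m=(c["z_map"]>.3)&(abs(P[...,0]-.522)<.016)&(P[...,1]>.2)&(P[...,1]<.4)&(P[...,2]>.11)&(P[...,2]<.235)&(c["image"].max(-1)<70)
        p=P[m][:,1:]-[.244,.078];r=np.hypot(*p.T);p=p[(r>.06)&(r<.145)]
        if len(p)>5:print(k,len(p),"lean",np.degrees(np.median(np.arctan2(p[:,0],p[:,1]))).round(1))
E
python3 -c "
from h import *
handle()"
```

```text
[0.5251 0.3482 0.1336] [ 1.  -0.2  0.1]
scene 281 lean 30.5
side 187 lean 26.0
```

Call:
{"op": "step_arm", "data": {"deltas": [[-1,-13,10,0,0,0,-1],[-1,-15,8,0,0,0,-1],[0,-14,6,0,0,0,-1],[0,-12,4,0,0,0,-1],[0,0,0,0,0,0,-1]]}}

```text
clock: 21.9
tcp_pos: [0.5225, 0.2916, 0.1586]
orientation: [-0.0, -0.701, 0.713, 0.0]
wrist_force: [0.1, 0.1, -1.0]
finger_gap: -0.0003
grip_force: 0.0
```

Call:
{"op": "step_arm", "data": {"deltas": [[0,-10,0,0,0,0,-1],[0,-8,0,0,0,0,-1],[0,-6,0,0,0,0,-1],[0,0,0,0,0,0,-1]]}}

```text
clock: 22.3
tcp_pos: [0.522, 0.2688, 0.1577]
orientation: [-0.001, -0.701, 0.713, 0.001]
wrist_force: [-0.8, -0.1, -0.0]
finger_gap: -0.0
grip_force: 0.0
```

```bash
python3 -c "
from h import *
handle()"
```

```text
[0.522  0.2688 0.1577] [-0.8 -0.1 -0. ]
scene 283 lean -1.7
side 222 lean -2.7
```

Call:
{"op": "step_arm", "data": {"deltas": [[0,-4,0,0,0,0,-1],[0,-4,0,0,0,0,-1],[0,-4,0,0,0,0,-1],[0,-4,0,0,0,0,-1],[0,0,0,0,0,0,-1]]}}

```text
clock: 22.9
tcp_pos: [0.522, 0.2526, 0.1576]
orientation: [-0.001, -0.701, 0.713, 0.0]
wrist_force: [0.1, -0.1, -0.3]
finger_gap: 0.0002
grip_force: 0.0
```

Call:
{"op": "step_arm", "data": {"deltas": [[0,-3,0,0,0,0,-1],[0,0,0,0,0,0,-1]]}}

```text
clock: 23.1
tcp_pos: [0.5221, 0.2517, 0.1577]
orientation: [0.0, -0.702, 0.712, 0.002]
wrist_force: [-0.1, 5.7, -1.7]
finger_gap: 0.0003
grip_force: 2.5
```

```bash
python3 -c "
from h import *
handle()"
```

```text
[0.5221 0.2517 0.1577] [-0.1  5.7 -1.7]
scene 270 lean -9.3
side 220 lean -10.0
```

Call:
{"op": "step_arm", "data": {"deltas": [[0,-1.5,0,0,0,0,-1],[0,0,0,0,0,0,-1]]}}

```text
clock: 23.4
tcp_pos: [0.522, 0.2516, 0.1577]
orientation: [0.001, -0.702, 0.712, 0.003]
wrist_force: [1.1, 8.7, -2.1]
finger_gap: -0.0002
grip_force: 4.6
```

Call:
{"op": "step_arm", "data": {"deltas": [[0,15,0,0,0,0,-1],[0,30,10,0,0,0,-1],[0,40,30,0,0,0,-1],[0,40,40,0,0,0,-1],[-30,30,30,0,0,0,-1]]}}

```text
clock: 23.9
tcp_pos: [0.4952, 0.3999, 0.2623]
orientation: [-0.0, -0.701, 0.713, -0.0]
wrist_force: [0.9, 1.1, -0.5]
finger_gap: -0.0002
grip_force: 0.0
```

Call:
{"op": "step_arm", "data": {"deltas": [[0,0,0,0,0,0,-1],[0,0,0,0,0,0,-1],[0,0,0,0,0,0,-1]]}}

```text
clock: 24.2
tcp_pos: [0.4931, 0.3975, 0.2608]
orientation: [-0.002, -0.702, 0.713, 0.001]
wrist_force: [-0.1, -1.0, -0.7]
finger_gap: 0.0004
grip_force: 0.0
```

```bash
python3 - <<'E'
from h import *
handle();look(("scene","side"),.066,.08,"g")
a=cv2.imread("pics/g_scene.png")[150:300,290:450];b=cv2.imread("pics/g_side.png")[150:300,230:390]
cv2.imwrite("pics/g.png",cv2.resize(np.hstack([a,b]),(800,375)))
E
```

```text
[0.4931 0.3975 0.2608] [-0.1 -1.  -0.7]
scene 207 lean -11.2
side 151 lean -12.0
scene 976 [0.5209 0.0847] [0.058 0.153] 88.6 z 0.0725 x [0.4928 0.5486] y [0.0091 0.1585]
side 763 [0.5181 0.0856] [0.059 0.155] 89.1 z 0.075 x [0.49   0.5461] y [0.0096 0.1608]
```

View pics/g.png

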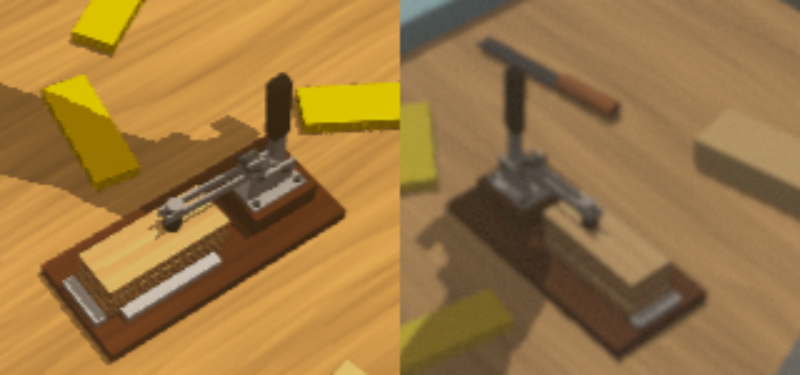

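The clamp is shut, with its foot on the pile at (170,222) and the handle upright past dead centre at (278,110). The pile is still flush and the arm is clear.

```bash
python3 -c "
from workcell import *
print(hand_in())"
```

```text
the job is handed in; nothing more can be done
None
```

The job is handed in at about 24 s: both blanks are stacked flush on the base blank to within about 2 mm by camera, the clamp is snapped shut on the pile (handle measured leaning about 11° towards it), and the arm is clear; `hand_in()` returned no verdict.

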